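Refill the spring-loaded dispenser of desoldering-braid tins

ROBOT

A 7-joint arm with a two-finger parallel gripper is mounted at the origin on a cart in front of the work surface, level with it; the furniture and walls round the work are solid. World frame = base frame: x ahead of the robot, y to its left, z up, the work surface at z = 0. Lengths are in m, angles in rad, forces in N, time in s.
With the tool pointing down it reaches from about 0.425 to 0.875 m from the base axis. Payload 8.4 kg.
Tool frame: the origin (TCP) lies at the very end of the fingers, on their centre line; the grasp point (between the pads) lies 19 mm behind it (ctrl.tcp_to_grasp is the z of the grasp point in the tool frame, in m); z points along the fingers, y is the line along which they close (so a half turn about z gives the same grasp; the last joint's range is limited). The gripper opens to 87 mm and grips with 3 to 60 N. Pads are 19 mm wide; open, the fingers measure 117 mm over their backs; the gripper's body (75 mm by 190 mm) begins 51 mm behind the grasp point.
Start: joints at [1.039, 0.333, 0.04, 1.465, -0.013, 1.343, -0.059], TCP at [0.273, -0.59, 0.223] pointing down, gripper open.
Joint ranges: [-2.58, 2.58], [-0.38, 2.09], [-1.3, 1.39], [0.25, 2.4], [-1.5, 4.64], [0.08, 2.09], [-2.65, 2.65]. Speed limits (rad/s): [2.22, 2.22, 2.79, 2.79, 3.14, 3.14, 3.14].

INTERFACE

Orientations are given as a 3x3 rotation matrix whose columns are the frame's x, y, z axes.
In Python, from workcell import ctrl gives the robot as it stands.
- The arm moves only by the tool play_rows, never from a script. Its argument "motion" is a list of rows, each a list of 5 numbers: the finger opening in mm, from 0 to 87, then the shift along the tool's x, y, z normalised to -1 to 1, where 1 is 250 mm, then the turn about the tool's z normalised to -1 to 1, where 1 is 360 degrees. A call has 1 to 20 rows; each row is the pose to reach, as a shift and turn from the pose commanded when the call began, along the tool's axes at that moment, turning the shorter way round; what a row does not reach only later rows make up. A row lasts 1/12 s, in which the tool goes at most 41.7 mm and 7.16 degrees, less where a joint would pass 70% of its speed; a pose out of reach is approached as far as the arm can. A call with a number of a shift or a turn outside -1 to 1 is refused whole. A call with a gripper value outside its range is refused whole. The fingers move at their own pace and stop on an object; "squeeze" is the grip in N (left out, the last holds). Time passes only in rows, so rows that repeat a pose let the fingers close. It gives the time, the measured TCP pose, the force, the opening and the grip force at its end, in the units of the state.
- ctrl.get_state(): the state, without advancing time (a new reading comes with each control period).
- ctrl.grab_frame(name): name is "scene" or "top" or "wrist"; returns (picture, depth): 480x640x3 uint8, red, green, blue; 480x640 float32, m along the optical axis (not along the pixel's ray), 0 where there is no reading.
- ctrl.calibration(name): a dict with "intrinsics" (3x3 intrinsics, pixels), "world_from_camera" (4x4, takes a point from camera to world coordinates). Camera axes: x right, y up, looking along -z (the intrinsics and any distortion apply to the point x, -y, -z); pixel columns grow to the right and rows downward; lengths in m; the calibration is good to about 2 mm. A picture is of the moment at which its call begins: read the wrist's pose just before it. calibration takes no time and is no camera call; for the wrist camera it gives the pose at the moment of the call.
- ctrl.close_job(): hands the job in; it is judged then, once.
The state is a dict: "time": time; "joint_positions": joint angles; "joint_velocities": joint speeds; "joint_torque": joint torques, N m; "eef_pos": TCP position; "tcp_rot": TCP orientation; "force": force on the tool from outside, world axes, zero at the start; "wrist_torque": the same for the moment, N m; "finger_gap": finger opening in m; "grip_force": force on a finger pad.
Only numpy, scipy, OpenCV 4.12 (cv2) and the standard library are available. Lean on these libraries where they do the work, as an engineer would, in place of code of your own. Each camera call takes 0.05 s, during which the arm holds its last target. There are 200 camera calls.

TASK

Refill the bench's spring-loaded tin dispenser. Swing its blue dust cover aside by the black knob, well clear of the column, then press the three small pale grey tins of copper braid, open side up, down into it one at a time until the brass catches snap shut over each and you have let go of it, and finally swing the dust cover fully shut again. The other things on the bench, the larger tin of brass wool among them, stay where they are.

Things in the scene. Friction and masses are not known exactly. Their poses are not given: they have to be found in the camera images.
- dispenser: Upright spring dispenser for 52 mm tins, fixed to the bench: grey base plate 132 x 98 x 10 mm, a grey round spring housing 62 mm high, four steel guide rods on it round a column, a sprung follower plate between them, two catch housings. Origin: column axis, on the bench; z up, x to the rear (away from the robot, turned up to 0.3 rad), y to the left.
- gap_left (a point): Middle of the column's open left (+y) side at catch level: 28 mm from the axis, 127 mm above the bench. The four rods (6 mm thick) stand at x = +-25, y = +-17.5 mm in the dispenser's frame, tips splayed outward at the top as a lead-in; a tin has 1.5 mm of play to each. Left and right sides are open, 44 mm wide between rods, for fingers that hold a tin across the dispenser's y axis.
- gap_right (a point): The same on the open right (-y) side. The front (-x) and rear (+x) sides are closed at the top by the aluminium catch housings: 54 mm wide in y, 30 to 47 mm from the axis (pull knobs to 58 mm), tops 146 mm above the bench.
- mouth (a point): Point on the column's axis at the flat underside of the two brass catches, 127 mm above the bench. A tin is caught when its rim is below this level. The catches' sloped noses reach from here to 16.5 mm higher and stand 5 mm into the tin's way at the bottom.
- follower (a joint): How far the follower plate is pushed down, m: 0 at rest (plate top 124 mm above the bench, 3 mm below the catches' undersides), at most 0.056. About 0.013 with one tin caught, 0.029 with two, 0.044 with three. The spring pushes up with about 2 N at 0 and 90 N per metre more.
- catch_front (a joint): Front (-x) brass catch, m: 0 = nose fully out over the column, up to 0.009 when pushed back. A tin pressed down (4 to 8 N in all, follower included) pushes both catches back by itself; they snap out above its rim when the rim is below the mouth point, and do not open from below.
- catch_rear (a joint): Rear (+x) brass catch, as the front one.
- cover (a joint): Angle of the blue dust cover (disc 63 mm in diameter, 3 mm thick, underside 147 mm above the bench, on an arm about an upright pivot), rad: 0 = shut over the column (stop); grows counterclockwise seen from above, the disc moving over the right (-y) side to the rear, up to 2.4 (stop). It stays where it is left (0.5 N at the knob). Out of the tins' way above 1.5.
- cover_knob (a point): Middle of the cover's black knob (16 mm diameter, from 150 to 172 mm above the bench), 164 mm above the bench. On the column's axis when the cover is shut.
- cover_hinge (a point): The cover's upright pivot axis, at the same height, 46 mm from the knob: 41 mm to the rear (+x) and 21 mm to the left (+y) of the column's axis in the dispenser's frame. The pivot post itself ends 153 mm above the bench.
- tin_a: One of three alike pale grey round tins, open on top, with copper desoldering braid inside: 52 mm diameter, 16 mm high, 40 g; standing upright on the bench. Origin: centre of its underside, z up. Can be gripped across its diameter.
- tin_b: Second tin of braid, as tin_a.
- tin_c: Third tin of braid, as tin_a.
- brass_wool_tin: Larger tin of golden brass wool, 61 mm diameter, 26 mm high; not to be moved. Origin: centre of its underside.
- solder_spool: Spool of solder wire, black flanges 55 mm diameter, 38 mm high, standing; not to be moved. Origin: centre of its underside.
- cutters: Red side cutters, 115 mm long, lying; not to be moved. Origin: underside of the middle.
- flux_pen: Clear tube with blue cap, 79 mm long, 18 mm thick, lying; not to be moved. Origin: underside of the middle.
- tweezers: Steel tweezers, 127 mm long, lying; not to be moved. Origin: underside of the middle.
- driver_2: Precision screwdriver with red and black handle, 112 mm long, lying; not to be moved. Origin: underside of the middle.
- flux_clean: Dropper bottle, 35 mm diameter, 94 mm high, standing; not to be moved. Origin: centre of its underside.
There are look-alikes about, which are no part of the job. Leave any red look-alike of the tin_a alone.

How it is judged:
On the way, in this order (a step that is already met when the one before it is completed fails the run):
1. the dust cover is swung aside, clear of the column (at least 1.5 rad) (value of joint cover above 1.5 rad), for 0.1 s.
2. one tin is caught under both catches and let go (value of joint follower between 0.0088 and 0.0168 m and ((horizontal distance between tin_a and mouth below 0.005 m and z of tin_a in the frame of dispenser below 0.1132 m) or (horizontal distance between tin_b and mouth below 0.005 m and z of tin_b in the frame of dispenser below 0.1132 m) or (horizontal distance between tin_c and mouth below 0.005 m and z of tin_c in the frame of dispenser below 0.1132 m)) and value of joint each of catch_front, catch_rear below 0.002 m and contact force between the fingers and tin_a below 0.1 N and contact force between the fingers and tin_b below 0.1 N and contact force between the fingers and tin_c below 0.1 N), for 0.2 s.
3. a second tin is caught on top of it and let go (value of joint follower between 0.0246 and 0.0326 m and (((horizontal distance between tin_a and mouth below 0.005 m and z of tin_a in the frame of dispenser below 0.1132 m) and (horizontal distance between tin_b and mouth below 0.005 m and z of tin_b in the frame of dispenser below 0.1132 m)) or ((horizontal distance between tin_a and mouth below 0.005 m and z of tin_a in the frame of dispenser below 0.1132 m) and (horizontal distance between tin_c and mouth below 0.005 m and z of tin_c in the frame of dispenser below 0.1132 m)) or ((horizontal distance between tin_b and mouth below 0.005 m and z of tin_b in the frame of dispenser below 0.1132 m) and (horizontal distance between tin_c and mouth below 0.005 m and z of tin_c in the frame of dispenser below 0.1132 m))) and value of joint each of catch_front, catch_rear below 0.002 m and contact force between the fingers and tin_a below 0.1 N and contact force between the fingers and tin_b below 0.1 N and contact force between the fingers and tin_c below 0.1 N), for 0.2 s.
4. the third tin is caught on top of those and let go (value of joint follower between 0.0394 and 0.0484 m and horizontal distance between each of tin_a, tin_b, tin_c and mouth below 0.005 m and z of each of tin_a, tin_b, tin_c in the frame of dispenser below 0.1132 m and value of joint each of catch_front, catch_rear below 0.002 m and contact force between the fingers and tin_a below 0.1 N and contact force between the fingers and tin_b below 0.1 N and contact force between the fingers and tin_c below 0.1 N), for 0.2 s.
At the end, for the whole second after the job is handed in: All three tins stand piled upright (within 0.08 rad) on the follower in the column (each within 5 mm of its axis), below both catches, at rest; both catches are out (within 2 mm) and the dust cover is shut (within 0.12 rad) (horizontal distance between each of tin_a, tin_b, tin_c and mouth below 0.005 m and z of each of tin_a, tin_b, tin_c in the frame of dispenser below 0.1132 m and value of joint follower above 0.0394 m and value of joint each of catch_front, catch_rear below 0.002 m and value of joint cover below 0.12 rad and angle between each of tin_a, tin_b, tin_c's own z axis and vertical below 0.08 rad and linear speed of each of tin_a, tin_b, tin_c below 0.02 m/s); the robot touches nothing.
It fails at once if another thing on the bench is moved by more than 30 mm (distance of any of brass_wool_tin, solder_spool, cutters, flux_pen, tweezers, driver_2, flux_clean from where it was at the start of the episode above 0.03 m).
It also fails if it takes over 72 s, if anything falls off the work surface, if the arm or the gripper's body presses on something with over 40 N, if the wrist force passes 120 N, or if a joint passes its speed limit or range.

## Working session

There is one attempt and no reset: what is moved stays moved. The work goes in short steps, Python scripts to look and compute and a tool call to move; the robot and the scene stay as the last step left them, time stands still between calls to the robot, and variables do not carry over. Pictures are saved under pics/ and viewed, at most 10 in all, crops included, and the job is handed in when it is done.

Besides the shell and the picture viewer there is one more tool, called after "Call:" as name(argument=value, ...) on one line, values as JSON. play_rows: Moves the arm, as the interface text tells. Scaled input: -1 to 1 covers 250 mm each way for a shift and 360 degrees each way for a turn. Its arguments: {"type":"object","properties":{"motion":{"type":"array","items":{"type":"array","items":{"type":"number"}}},"squeeze":{"type":"number"}},"required":["motion"]}

```bash
mkdir -p pics && cat > h.py <<'E'
import numpy as np, cv2
from workcell import ctrl
def grab(n):
    c=ctrl.calibration(n); im,d=ctrl.grab_frame(n); return im,d,np.array(c["intrinsics"]),np.array(c["world_from_camera"])
def cloud(d,K,T):
    v,u=np.mgrid[:480,:640]; P=np.stack([(u-K[0,2])/K[0,0]*d,-(v-K[1,2])/K[1,1]*d,-d,np.ones_like(d)],-1)
    return (P@T.T)[...,:3]
def save(n,im): cv2.imwrite("pics/"+n,im[...,::-1])
E
python3 - <<'E'
from h import *
for n in("top","scene"):
    im,d,K,T=grab(n); save(n+"0.png",im); np.savez("/tmp/"+n,im=im,d=d,K=K,T=T); print(n,K.tolist(),T.round(3).tolist())
s=ctrl.get_state();print(s["time"],s["eef_pos"],s["tcp_rot"],s["finger_gap"],ctrl.tcp_to_grasp)
E
```

```text
top [[443.32693033525095, 0.0, 316.93435910127295], [0.0, 443.32693033525095, 235.7650344901698], [0.0, 0.0, 1.0]] [[0.014, 0.983, -0.185, 0.318], [-1.0, 0.015, 0.006, -0.108], [0.009, 0.185, 0.983, 1.057], [0.0, 0.0, 0.0, 1.0]]
scene [[614.3656491204815, 0.0, 313.34284512449545], [0.0, 614.3656491204815, 234.13919678131074], [0.0, 0.0, 1.0]] [[-0.786, 0.328, -0.525, -0.388], [-0.619, -0.435, 0.654, 1.021], [-0.014, 0.838, 0.545, 1.036], [0.0, 0.0, 0.0, 1.0]]
0.1 [ 0.2724191  -0.58968268  0.22174563] [[ 9.07782725e-01  4.19440126e-01 -7.10148751e-04]
 [ 4.19440716e-01 -9.07781794e-01  1.30430314e-03]
 [-9.75830329e-05 -1.48188916e-03 -9.99998897e-01]] 0.08726085667001388 -0.0187
```

View pics/top0.png

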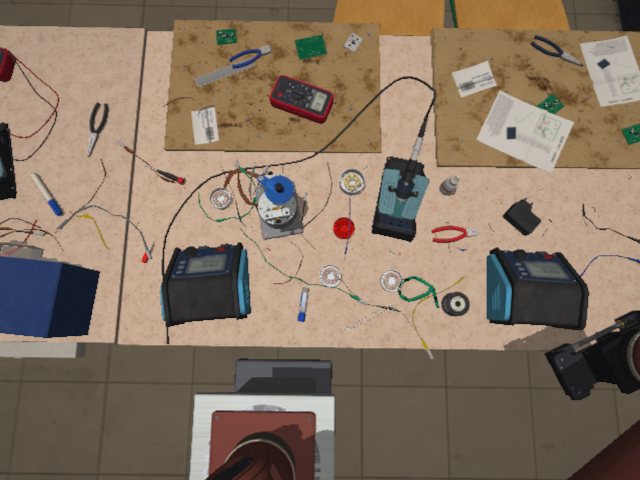

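View pics/scene0.png

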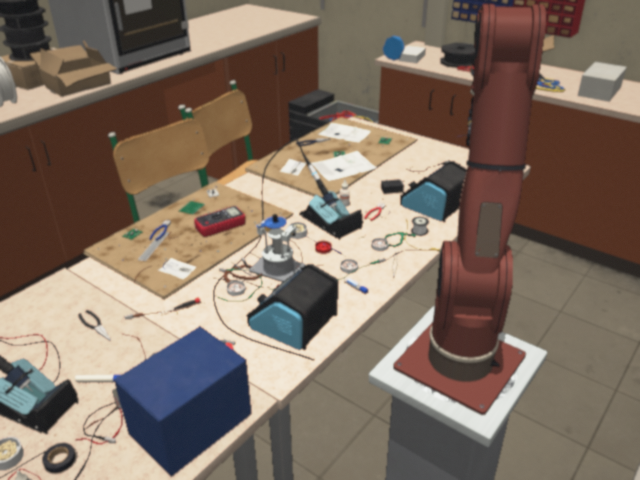

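Tin candidates in the top view are (221,198), (331,275) and (391,281), all pale grey. (351,181) is larger and golden, so it is the brass wool. (344,228) is the red look-alike. The dispenser is near (280,210) with its blue cover at (278,188). I'll confirm these in a crop and measure.

```bash
python3 - <<'E'
from h import *
z=np.load("/tmp/top.npz");im,d,K,T=[z[k] for k in("im","d","K","T")]
save("crop0.png",cv2.resize(im[150:300,190:410],None,fx=3.6,fy=3.6,interpolation=cv2.INTER_CUBIC)[:600])
C=cloud(d,K,T)
# fixed heights: fit circle of points within z band near each tin
for n,(u,v),h,r in(("A",(221,198),.016,.026),("B",(331,275),.016,.026),("C",(391,281),.016,.026),("red",(344,228),.016,.026),("wool",(351,181),.026,.0305)):
    w=C[v-22:v+22,u-22:u+22].reshape(-1,3); g=w[(w[:,2]>.007)&(w[:,2]<.04)]
    c0=C[v,u,:2]; g=g[np.linalg.norm(g[:,:2]-c0,axis=1)<.042]
    (cx,cy),rr=cv2.minEnclosingCircle(g[:,:2].astype(np.float32)); print(n,c0.round(3),np.median(g[:,:2],0).round(4),(round(cx,4),round(cy,4)),round(rr,4),len(g),C[v,u,2].round(3),g[:,2].max().round(3))
w=C[150:250,240:320].reshape(-1,3); col=im[150:250,240:320].reshape(-1,3).astype(int)
blue=(col[:,2]>col[:,0]+60)
b=w[blue&(w[:,2]>.14)&(w[:,2]<.158)]; print("blue",b.mean(0).round(4),cv2.minEnclosingCircle(b[:,:2].astype(np.float32)),len(b))
k=w[w[:,2]>.16];print("knob",k.mean(0).round(4),len(k),k[:,2].max())
p=w[(w[:,2]>.004)&(w[:,2]<.016)];print("plate",cv2.minAreaRect(p[:,:2].astype(np.float32)),len(p))
hs=w[(w[:,2]>.138)&(w[:,2]<.15)&~blue];print("h",hs.mean(0),len(hs))
E
```

```text
A [0.608 0.123] [0.6107 0.1194] (0.6124, 0.1159) 0.0354 214 0.001 0.02
B [ 0.423 -0.149] [ 0.4212 -0.1445] (0.418, -0.1424) 0.0297 173 0.001 0.02
C [ 0.411 -0.292] [ 0.412  -0.2942] (0.4074, -0.2992) 0.0356 197 0.002 0.02
red [ 0.538 -0.18 ] [ 0.5369 -0.1795] (0.5352, -0.188) 0.0388 187 0.002 0.02
wool [ 0.657 -0.197] [ 0.6521 -0.1959] (0.6527, -0.1947) 0.0318 341 0.001 0.03
blue [ 0.5899 -0.0283  0.15  ] ((0.5943554043769836, -0.02182185649871826), 0.04138164222240448) 603
knob [ 0.4819 -0.0611  0.5188] 84 1.0568729574001965
plate ((0.6072648167610168, -0.020240165293216705), (0.24987082183361053, 0.19643132388591766), 0.8379296660423279) 1517
h [ 0.55951012 -0.02263741  0.1448851 ] 347
```

View pics/crop0.png

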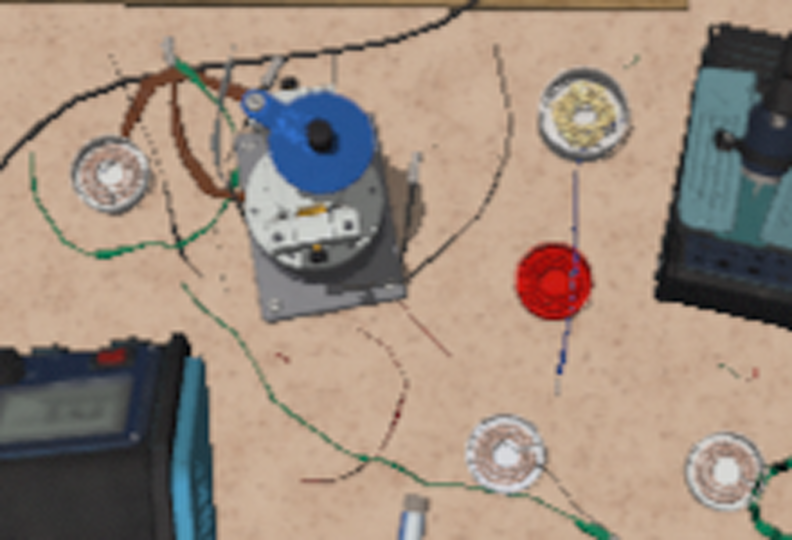

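The crop confirms it. Tins A, B and C are pale with copper braid, at crop (112,174), (506,453) and (725,471). The golden tin is at (583,115) and the red one at (553,281). The cover knob is at (320,136), its hinge at (255,103), and the cover seems to start slightly ajar.

```bash
cat >> h.py <<'E'
def ray(u,v,z,K,T):
    r=T[:3,:3]@np.array([(u-K[0,2])/K[0,0],-(v-K[1,2])/K[1,1],-1]); o=T[:3,3]; return (o+r*(z-o[2])/r[2])[:2]
E
python3 - <<'E'
from h import *
z=np.load("/tmp/top.npz");im,d,K,T=[z[k] for k in("im","d","K","T")]
f=lambda x,y,h:ray(190+x/3.6,150+y/3.6,h,K,T).round(4)
t={"A":f(112,174,.012),"B":f(506,453,.012),"C":f(725,471,.012)};print(t)
print("knob",f(320,136,.172),"disc",f(322,141,.15),"hinge",f(255,103,.153))
print("plate front corners",f(270,320,.01),f(405,297,.01),"housing tops",f(275,238,.146),f(357,222,.146), "brass",f(313,210,.143))
C=cloud(d,K,T).reshape(-1,3);C=C[(C[:,2]<.3)&(C[:,2]>.02)&(C[:,0]>.3)]
for n,p in t.items():
  for yaw in range(0,180,15):   # direction of tool y in world, deg
    a=np.radians(yaw);e=np.array([np.cos(a),np.sin(a)]);g=np.array([-e[1],e[0]])
    q=C[:,:2]-p;U=abs(q@e);V=abs(q@g)
    b=C[(U<.105)&(V<.048)];fi=C[(U<.066)&(U>.033)&(V<.016)]
    print(n,yaw,"body",b[:,2].max().round(3) if len(b) else 0,"fing",fi[:,2].max().round(3) if len(fi) else 0)
E
```

```text
{'A': array([0.6045, 0.1199]), 'B': array([ 0.4198, -0.1479]), 'C': array([ 0.4101, -0.2914])}
knob [ 0.5852 -0.0332] disc [ 0.5888 -0.0326] hinge [0.6105 0.0073]
plate front corners [0.5063 0.0099] [ 0.5233 -0.0796] housing tops [ 0.5306 -0.0065] [ 0.541  -0.0542] brass [ 0.5486 -0.028 ]
A 0 body 0.02 fing 0
A 15 body 0.02 fing 0
A 30 body 0.02 fing 0
A 45 body 0.065 fing 0
A 60 body 0.066 fing 0
A 75 body 0.153 fing 0
A 90 body 0.152 fing 0
A 105 body 0.153 fing 0
A 120 body 0.154 fing 0
A 135 body 0.02 fing 0
A 150 body 0.02 fing 0
A 165 body 0.02 fing 0
B 0 body 0 fing 0
B 15 body 0 fing 0
B 30 body 0 fing 0
B 45 body 0 fing 0
B 60 body 0 fing 0
B 75 body 0.021 fing 0
B 90 body 0.021 fing 0
B 105 body 0.021 fing 0.021
B 120 body 0.022 fing 0
B 135 body 0.022 fing 0
B 150 body 0.022 fing 0
B 165 body 0.022 fing 0
C 0 body 0.072 fing 0
C 15 body 0.072 fing 0
C 30 body 0.069 fing 0
C 45 body 0 fing 0
C 60 body 0 fing 0
C 75 body 0 fing 0
C 90 body 0 fing 0
C 105 body 0 fing 0
C 120 body 0 fing 0
C 135 body 0.075 fing 0
C 150 body 0.072 fing 0
C 165 body 0.069 fing 0
```

Call:
play_rows(motion=[[87,0.2,-0.16,-0.3,0],[87,1,-0.76,-0.36,0.039],[87,1,-0.76,-0.36,0.039],[87,1,-0.76,-0.36,0.039],[87,1,-0.76,-0.36,0.039],[87,1,-0.76,-0.36,0.039],[87,1,-0.76,-0.36,0.039],[87,1,-0.76,-0.36,0.039],[87,1,-0.76,-0.36,0.039],[87,1,-0.76,-0.36,0.039],[87,1,-0.76,-0.36,0.039]])

```text
time: 1.02
eef_pos: [0.4195, -0.313, 0.3123]
tcp_rot: [[0.982, 0.187, -0.001], [0.187, -0.982, -0.0], [-0.001, 0.0, -1.0]]
force: [0.3, -0.9, 0.2]
finger_gap: 0.0868
grip_force: 0.0
```

Call:
play_rows(motion=[[50,0.66,-1,0,0],[50,0.66,-1,0,0],[50,0.66,-1,0,0],[50,0.66,-1,0,0],[50,0.66,-1,0,0],[50,0.66,-1,0,0],[50,0.66,-1,0,0],[50,0.66,-1,0,0],[50,0.66,-1,0,0],[50,0.66,-1,0,0]])

```text
time: 1.85
eef_pos: [0.5352, -0.0377, 0.3118]
tcp_rot: [[0.983, 0.186, -0.001], [0.186, -0.983, -0.0], [-0.001, -0.0, -1.0]]
force: [-0.5, -0.6, -0.4]
finger_gap: 0.0504
grip_force: 0.0
```

```bash
python3 - <<'E'
from h import *
im,d,K,T=grab("wrist"); save("w1.png",im); np.savez("/tmp/w1",im=im,d=d,K=K,T=T);print(T.round(3),ctrl.get_state()["eef_pos"],K[0])
E
```

```text
[[ 0.186  0.953  0.241  0.601]
 [-0.982  0.181  0.046 -0.025]
 [ 0.    -0.245  0.969  0.474]
 [ 0.     0.     0.     1.   ]] [ 0.535024   -0.03864574  0.31191503] [390.31520954   0.         314.87003558]
```

View pics/w1.png

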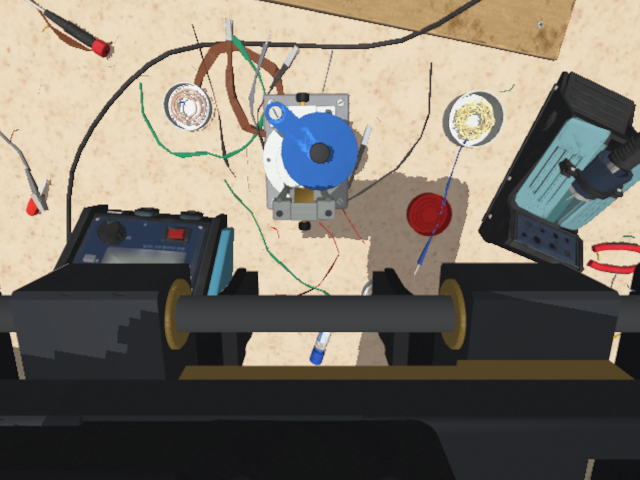

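The wrist view shows the knob at (319,152), the hinge at (277,115), the front housing's front edge from (274,217) to (334,217), the pull knobs at (304,226) and (303,97), and tin A at (189,106).

```bash
python3 - <<'E'
from h import *
z=np.load("/tmp/w1.npz");im,d,K,T=[z[k] for k in("im","d","K","T")]
f=lambda x,y,h:ray(x,y,h,K,T).round(4)
C=cloud(d,K,T);col=im.astype(int)
print("knob",f(319,152,.172),C[152,319].round(4),"hinge",f(277,115,.153),C[115,277].round(4))
dk=(col.max(-1)<70)&(C[...,2]>.16)&(C[...,2]<.18);m=np.zeros_like(dk);m[120:190,280:350]=1;print("knobcloud",C[dk&m].mean(0),(dk&m).sum())
b=(col[...,2]>col[...,0]+80)&(C[...,2]>.14)&(C[...,2]<.158);b[200:]=0;b[:132]=0;p=C[b][:,:2].astype(np.float32);print("disc",cv2.minEnclosingCircle(p),b.sum())
print("front edge",f(274,217,.146),f(334,217,.146),"pullknobs",C[226,304].round(4),C[97,303].round(4),f(304,226,.135),f(303,97,.135))
pl=(C[...,2]>.006)&(C[...,2]<.014);pl[:80]=0;pl[235:]=0;pl[:,:255]=0;pl[:,360:]=0;print("plate",cv2.minAreaRect(C[pl][:,:2].astype(np.float32)),pl.sum())
ys,xs=np.nonzero(pl);print(xs.min(),xs.max(),ys.min(),ys.max())
print("A",f(189,106,.012))
E
```

```text
knob [ 0.5912 -0.0298] [ 0.5912 -0.0297  0.1729] hinge [0.6123 0.0078] [0.6123 0.0077 0.1538]
knobcloud [ 0.5899527  -0.03305367  0.17205665] 125
disc ((0.5907349586486816, -0.028385095298290253), 0.032733943313360214) 3239
front edge [ 0.5296 -0.0026] [ 0.5392 -0.0531] pullknobs [ 0.5255 -0.0294  0.1411] [ 0.6304 -0.0094  0.1407] [ 0.5241 -0.0294] [ 0.6309 -0.0091]
plate ((0.5733115077018738, -0.020717017352581024), (0.17800872027873993, 0.12406540662050247), 10.744453430175781) 2334
255 359 80 234
A [0.6083 0.121 ]
```

Call:
play_rows(motion=[[50,0.228,0.006,0.2,0],[50,0.228,0.006,0.4,0],[50,0.228,0.006,0.56,0],[50,0.228,0.006,0.624,0],[50,0.228,0.006,0.624,0],[10,0.228,0.006,0.624,0],[10,0.228,0.006,0.624,0],[10,0.228,0.006,0.624,0],[10,0.228,0.006,0.624,0],[10,0.228,0.006,0.624,0],[10,0.228,0.006,0.624,0],[10,0.228,0.006,0.624,0]], squeeze=6)

```text
time: 2.9
eef_pos: [0.5914, -0.0291, 0.1573]
tcp_rot: [[0.983, 0.185, 0.0], [0.185, -0.983, -0.002], [-0.0, 0.002, -1.0]]
force: [-2.1, -4.3, 4.1]
finger_gap: 0.0146
grip_force: 6.0
```

Call:
play_rows(motion=[[10,0.026,0.02,0,0],[10,0.054,0.034,0,0],[10,0.085,0.043,0,0],[10,0.117,0.047,0,0],[10,0.149,0.046,0,0],[10,0.18,0.038,0,0],[10,0.209,0.026,0,0],[10,0.236,0.008,0,0],[10,0.264,-0.018,0,0],[10,0.287,-0.053,0,0],[10,0.287,-0.053,0,0],[40,0.287,-0.053,0,0],[40,0.287,-0.053,0,0],[40,0.287,-0.053,0,0]])

```text
time: 4.07
eef_pos: [0.6619, -0.0015, 0.1574]
tcp_rot: [[0.983, 0.186, 0.004], [0.186, -0.983, -0.0], [0.004, 0.001, -1.0]]
force: [4.5, -2.8, 0.9]
finger_gap: 0.0382
grip_force: 2.4
```

Call:
play_rows(motion=[[44,0,0,0,0],[44,0,0,-0.15,0],[50,0,0,-0.3,0],[80,-0.5,0.05,-0.45,0],[80,-0.5,0.05,-0.45,0],[80,-0.5,0.05,-0.45,0],[80,-0.5,0.05,-0.45,0],[80,-0.5,0.05,-0.45,0],[80,-0.5,0.05,-0.45,0]])

```text
time: 4.82
eef_pos: [0.5396, -0.036, 0.2695]
tcp_rot: [[0.982, 0.187, 0.001], [0.187, -0.982, 0.0], [0.001, 0.0, -1.0]]
force: [0.0, 0.2, 0.1]
finger_gap: 0.0778
grip_force: 0.0
```

```bash
python3 - <<'E'
from h import *
im,d,K,T=grab("wrist"); np.savez("/tmp/w2",im=im,d=d,K=K,T=T);print(ctrl.get_state()["eef_pos"],T[:3,3])
R=T[:3,:3];p=R.T@(np.array([.578,-.0197,.135])-T[:3,3]);u=int(K[0,2]+K[0,0]*p[0]/-p[2]);v=int(K[1,2]-K[1,1]*p[1]/-p[2])
u0,v0=max(u-100,0),max(v-75,0);print(u,v,u0,v0);save("w2.png",cv2.resize(im[v0:v0+150,u0:u0+200],None,fx=4,fy=4,interpolation=cv2.INTER_CUBIC))
E
```

```text
[ 0.53985549 -0.03564029  0.26889214] [ 0.6052104  -0.02278447  0.43203658]
303 173 203 98
```

View pics/w2.png

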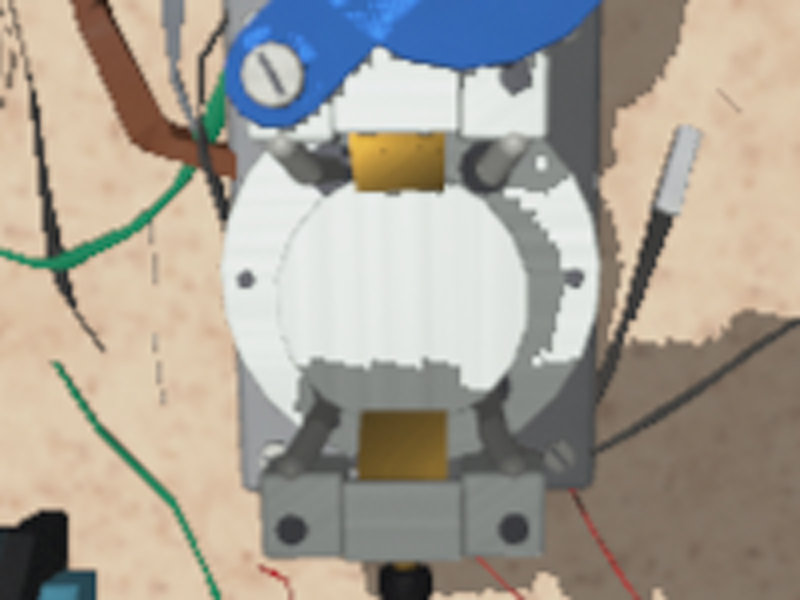

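The crop shows the cover open. The follower disc spans crop x 277–527 and is centred near (402,297). The catch noses end at y=190 (rear) and 410 (front), and the housing edges are at y=134 and 478 with front corners x 262–545.

```bash
python3 - <<'E'
from h import *
z=np.load("/tmp/w2.npz");im,d,K,T=[z[k] for k in("im","d","K","T")]
f=lambda x,y,h:ray(202.6+x/4,97.6+y/4,h,K,T)
C=cloud(d,K,T)
print("foll",f(402,297,.124)); 
print("noses",f(397,190,.127),f(403,410,.127),(f(397,190,.127)+f(403,410,.127))/2)
i,o=(f(399,134,.146),f(403,478,.146));print("inner",i,o,(i+o)/2,np.linalg.norm(i-o))
l,r=f(262,556,.146),f(545,556,.146);print("front",l,r,(l+r)/2+.047*np.array([.9824,.187]))
m=(abs(C[...,2]-.124)<.003);m[:140]=0;m[210:]=0;m[:,265:]&=True;p=C[m];q=p[np.linalg.norm(p[:,:2]-[.578,-.02],axis=1)<.03];print("fol cloud",cv2.minEnclosingCircle(q[:,:2].astype(np.float32)),q[:,2].mean(),len(q))
kn=(C[...,2]>.16)&(C[...,2]<.176)&(im.max(-1)<80);kn[260:]=0;print("knob",C[kn].mean(0),kn.sum())
E
```

```text
foll [ 0.57851103 -0.01866293]
noses [ 0.59842857 -0.01413412] [ 0.55713859 -0.02286657] [ 0.57778358 -0.01850034]
inner [ 0.60841541 -0.01328805] [ 0.54755541 -0.02516783] [ 0.57798541 -0.01922794] 0.06200862091984887
front [ 0.52780208 -0.0017083 ] [ 0.5378157  -0.05423008] [ 0.57898169 -0.01918019]
fol cloud ((0.577526867389679, -0.01954575628042221), 0.0292720478028059) 0.12425820578495808 2996
knob [ 0.65101172 -0.01650664  0.17144075] 558
```

```bash
cat >> h.py <<'E'
from scipy.optimize import least_squares
def tin(C,g,h=.016):
    # robust outer-circle fit (r=26 mm) of rim points near guess g
    q=C[(abs(C[...,2]-h)<.004)&(np.hypot(C[...,0]-g[0],C[...,1]-g[1])<.038)][:,:2]
    th=np.arctan2(q[:,1]-g[1],q[:,0]-g[0]);rr=np.hypot(*(q-g).T);k=(th//np.radians(10)).astype(int)
    o=np.array([q[k==i][np.argsort(rr[k==i])[-2:]].mean(0) for i in set(k)])
    s=least_squares(lambda c:np.hypot(*(o-c).T)-.026,g,loss="soft_l1",f_scale=.001);return s.x,len(o),np.sqrt(np.median(s.fun**2)),len(q)
E
python3 - <<'E'
from h import *
for n in("w1","w2","top"):
    z=np.load(f"/tmp/{n}.npz");C=cloud(z["d"],z["K"],z["T"])
    for t,g in(("A",(.607,.1205)),("B",(.42,-.148)),("C",(.41,-.292))):
        try: print(n,t,tin(C,np.array(g)))
        except Exception as e: print(n,t,"-")
E
```

```text
w1 A (array([0.60761115, 0.12418086]), 36, np.float64(0.0003547580450713311), 479)
w1 B (array([ 0.4224423 , -0.14552256]), 5, np.float64(0.00019269355149992978), 24)
w1 C -
w2 A (array([0.60764128, 0.12400836]), 36, np.float64(0.00031655474546770247), 588)
w2 B (array([ 0.42299936, -0.14507265]), 11, np.float64(0.00014165029046556143), 79)
w2 C -
top A (array([0.60656528, 0.12436931]), 36, np.float64(0.0045735518092194635), 101)
top B (array([ 0.42118292, -0.1448042 ]), 35, np.float64(0.005717200173382387), 93)
top C (array([ 0.41138611, -0.28998795]), 35, np.float64(0.005263155693982464), 92)
```

Call:
play_rows(motion=[[80,0.386,-0.577,0,-0.108],[80,0.386,-0.577,0,-0.108],[80,0.386,-0.577,0,-0.108],[80,0.386,-0.577,0,-0.108],[80,0.386,-0.577,0,-0.108],[80,0.386,-0.577,0.3,-0.108],[80,0.386,-0.577,0.5,-0.108],[80,0.386,-0.577,0.7,-0.108],[80,0.386,-0.577,0.836,-0.108],[80,0.386,-0.577,0.836,-0.108]])

```text
time: 5.7
eef_pos: [0.607, 0.1249, 0.0575]
tcp_rot: [[0.647, 0.763, -0.001], [0.763, -0.647, 0.002], [0.0, -0.002, -1.0]]
force: [1.1, -1.1, -0.4]
finger_gap: 0.0803
grip_force: 0.0
```

Call:
play_rows(motion=[[80,0,0,0.12,0],[80,0,0,0.19,0],[80,0,0,0.212,0],[80,0,0,0.212,0],[30,0,0,0.212,0],[30,0,0,0.212,0],[30,0,0,0.212,0],[30,0,0,0.212,0],[30,0,0,0.212,0],[30,0,0,0.212,0],[30,0,0,0.212,0],[30,0,0,0.212,0]], squeeze=30)

```text
time: 6.7
eef_pos: [0.6075, 0.1233, 0.0085]
tcp_rot: [[0.648, 0.762, 0.001], [0.762, -0.648, -0.0], [0.001, 0.001, -1.0]]
force: [-1.3, -1.0, 5.6]
finger_gap: 0.05
grip_force: 30.0
```

Call:
play_rows(motion=[[30,0,0,-0.1,0],[30,0,0,-0.25,0],[30,0,0,-0.4,0],[30,0,0,-0.6,0],[30,0,0,-0.78,0],[30,0,0,-0.78,0],[30,0,0,-0.78,0]])

```text
time: 7.28
eef_pos: [0.609, 0.1242, 0.2074]
tcp_rot: [[0.648, 0.762, 0.007], [0.762, -0.648, 0.001], [0.005, 0.005, -1.0]]
force: [0.9, 0.4, -1.0]
finger_gap: 0.05
grip_force: 30.0
```

Call:
play_rows(motion=[[30,-0.513,0.28,0,0.108],[30,-0.513,0.28,0,0.108],[30,-0.513,0.28,0,0.108],[30,-0.513,0.28,0,0.108],[30,-0.513,0.28,0,0.108],[30,-0.513,0.28,0,0.108],[30,-0.513,0.28,0,0.108],[30,-0.513,0.28,0,0.108],[30,-0.513,0.28,0,0.108]])

```text
time: 8.03
eef_pos: [0.577, -0.0193, 0.2019]
tcp_rot: [[0.982, 0.19, -0.001], [0.19, -0.982, 0.0], [-0.001, -0.0, -1.0]]
force: [0.2, 0.4, 0.3]
finger_gap: 0.0502
grip_force: 30.0
```

```bash
python3 - <<'E'
from h import *
im,d,K,T=grab("wrist"); np.savez("/tmp/w3",im=im,d=d,K=K,T=T);s=ctrl.get_state();print(s["eef_pos"],s["force"],s["tcp_rot"][:,1])
save("w3.png",im[120:480,100:540])
C=cloud(d,K,T);m=(C[...,2]>.19)&(np.hypot(C[...,0]-.578,C[...,1]+.019)<.04);q=C[m];print(m.sum(),np.percentile(q,[1,50,99],axis=0).round(4))
E
```

```text
[ 0.57707517 -0.01925005  0.20208131] [-0.6104676  -0.36911897 -0.89177981] [ 1.89221104e-01 -9.81934435e-01 -3.73697376e-04]
64098 [[ 0.5538 -0.0519  0.194 ]
 [ 0.602  -0.0144  0.3072]
 [ 0.6127  0.016   0.3228]]
```

View pics/w3.png

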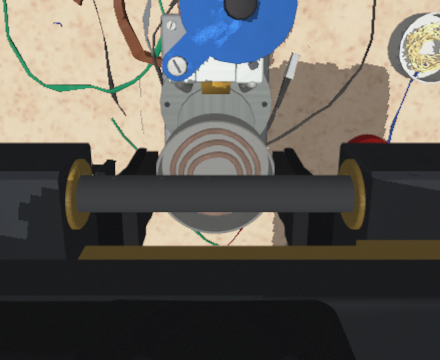

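The tin is held between the fingers, with its rim visible at crop (218,175). I'll fit its centre.

```bash
cat > held.py <<'E'
from h import *
def held(C,g):
    m=(np.hypot(C[...,0]-g[0],C[...,1]-g[1])<.029)&(C[...,2]>g[2]-.01)&(C[...,2]<g[2]+.025);m[:225]&=True
    q=C[m];h,e=np.histogram(q[:,2],np.arange(g[2]-.01,g[2]+.025,.001));return q,dict(zip((e[:-1]*1000).round().astype(int).tolist(),h.tolist()))
E
python3 - <<'E'
from held import *
z=np.load("/tmp/w3.npz");C=cloud(z["d"],z["K"],z["T"]);q,h=held(C,(.577,-.019,.202));print(h)
top=[k for k in h]
for hz in(.208,.21,.212):
    q2=C[(abs(C[...,2]-hz)<.0035)&(np.hypot(C[...,0]-.577,C[...,1]+.019)<.03)][:,:2]
    c=np.array([.577,-.019]);a=np.array([.982,.19]);b=np.array([-.19,.982])
    f=(q2-c)@a;l=(q2-c)@b;print(hz,len(q2),"x",f.min(),f.max(),"y",l.min(),l.max())
    o=q2[(f>0.005)];th=np.arctan2((o-c)@b,(o-c)@a);rr=np.hypot(*(o-c).T);k=(th//np.radians(8)).astype(int)
    o=np.array([o[k==i][np.argmax(rr[k==i])] for i in set(k)])
    s=least_squares(lambda p:np.hypot(*(o-p).T)-.026,c,loss="soft_l1",f_scale=.001);print((s.x-c)@a,(s.x-c)@b,np.abs(s.fun).mean())
E
```

```text
{192: 23, 193: 634, 194: 1607, 195: 499, 196: 133, 197: 111, 198: 115, 199: 145, 200: 210, 201: 276, 202: 378, 203: 460, 204: 460, 205: 315, 206: 398, 207: 331, 208: 393, 209: 592, 210: 192, 211: 24, 212: 22, 213: 16, 214: 19, 215: 20, 216: 25, 217: 20, 218: 19, 219: 14, 220: 18, 221: 13, 222: 20, 223: 19, 224: 18, 225: 27}
0.208 2467 x -0.026119383525240233 0.026510968447941218 y -0.027938482519898906 0.027925663022928125
0.00041751813889451776 0.0005603647005185137 0.0004760096837799949
0.21 1789 x -0.026119383525240233 0.026510968447941218 y -0.027938482519898906 0.027925663022928125
0.00041927554043739464 0.0005692789745614553 0.0004798336108996954
0.212 1139 x -0.02567890296280755 0.026510968447941218 y -0.027938482519898906 0.0279131479486066
0.00042393036483363215 0.0005505002484694481 0.0004900264185918553
```

Call:
play_rows(motion=[[30,0.003,0,0.08,0],[30,0.003,0,0.14,0],[30,0.003,0,0.19,0],[30,0.003,0,0.23,0],[30,0.003,0,0.248,0],[30,0.003,0,0.248,0]])

```text
time: 8.58
eef_pos: [0.5777, -0.0195, 0.14]
tcp_rot: [[0.982, 0.187, -0.001], [0.187, -0.982, 0.0], [-0.001, -0.0, -1.0]]
force: [0.3, -0.1, 0.1]
finger_gap: 0.0496
grip_force: 30.0
```

Smooth so far. Now I'll press to about 0.116.

Call:
play_rows(motion=[[30,0,0,0.02,0],[30,0,0,0.04,0],[30,0,0,0.06,0],[30,0,0,0.08,0],[30,0,0,0.1,0],[30,0,0,0.1,0],[30,0,0,0.1,0]])

```text
time: 9.17
eef_pos: [0.5777, -0.0196, 0.1154]
tcp_rot: [[0.982, 0.187, -0.001], [0.187, -0.982, 0.0], [-0.001, -0.0, -1.0]]
force: [-0.7, -1.3, 2.4]
finger_gap: 0.0499
grip_force: 30.0
```

Call:
play_rows(motion=[[30,0,0,0.004,0],[62,0,0,0.004,0],[62,0,0,0.004,0],[62,0,0,0.004,0],[62,0,0,0.004,0],[62,0,0,0.004,0],[62,0,0,-0.06,0],[62,0,0,-0.2,0],[62,0,0,-0.36,0],[70,-0.2,0,-0.5,0],[70,-0.24,0,-0.6,0],[70,-0.24,0,-0.6,0],[70,-0.24,0,-0.6,0]])

```text
time: 10.25
eef_pos: [0.5194, -0.0312, 0.2685]
tcp_rot: [[0.983, 0.186, 0.005], [0.186, -0.983, -0.001], [0.005, 0.002, -1.0]]
force: [0.8, -0.3, -1.5]
finger_gap: 0.0695
grip_force: 0.0
```

```bash
python3 - <<'E'
from h import *
im,d,K,T=grab("wrist"); np.savez("/tmp/w4",im=im,d=d,K=K,T=T);s=ctrl.get_state();print(s["eef_pos"],s["time"],s["finger_gap"])
C=cloud(d,K,T);q=C[(np.hypot(C[...,0]-.578,C[...,1]+.019)<.026)&(C[...,2]>.1)&(C[...,2]<.16)]
print(dict(zip(range(100,160,2),np.histogram(q[:,2],np.arange(.1,.161,.002))[0].tolist())))
R=T[:3,:3];p=R.T@(np.array([.578,-.0197,.135])-T[:3,3]);u=int(K[0,2]+K[0,0]*p[0]/-p[2]);v=int(K[1,2]-K[1,1]*p[1]/-p[2])
u0,v0=max(u-80,0),max(v-60,0);save("w4.png",cv2.resize(im[v0:v0+120,u0:u0+160],None,fx=3,fy=3,interpolation=cv2.INTER_CUBIC))
E
```

```text
[ 0.51927423 -0.03097882  0.26657222] 10.3 0.06947685577122752
{100: 0, 102: 0, 104: 0, 106: 0, 108: 0, 110: 602, 112: 1154, 114: 46, 116: 51, 118: 202, 120: 364, 122: 295, 124: 282, 126: 370, 128: 103, 130: 85, 132: 80, 134: 71, 136: 50, 138: 8, 140: 0, 142: 0, 144: 0, 146: 0, 148: 0, 150: 0, 152: 0, 154: 0, 156: 0, 158: 0}
```

View pics/w4.png

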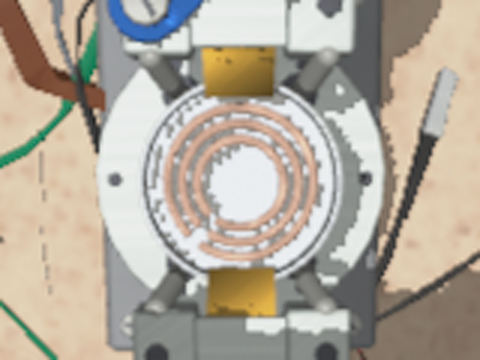

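The first tin is caught, with both brass noses over its rim at about 127 mm. Next I'll hover over tin B.

Call:
play_rows(motion=[[80,-0.463,0.375,0,0.114],[80,-0.463,0.375,0,0.114],[80,-0.463,0.375,0.1,0.114],[80,-0.463,0.375,0.3,0.114],[80,-0.463,0.375,0.468,0.114],[80,-0.463,0.375,0.468,0.114],[80,-0.463,0.375,0.468,0.114],[80,-0.463,0.375,0.468,0.114],[80,-0.463,0.375,0.468,0.114]])

```text
time: 11.05
eef_pos: [0.424, -0.1441, 0.1497]
tcp_rot: [[0.866, -0.501, 0.001], [-0.501, -0.866, 0.0], [0.001, -0.001, -1.0]]
force: [0.4, 0.4, 0.6]
finger_gap: 0.08
grip_force: 0.0
```

```bash
cat > loc.py <<'E'
from h import *
import sys
g=np.array([float(sys.argv[1]),float(sys.argv[2])]);im,d,K,T=grab("wrist");s=ctrl.get_state();C=cloud(d,K,T)
for _ in range(2): r=tin(C,g);g=r[0]
print(r,s["eef_pos"],s["time"]);dl=np.append(g,.0085)-s["eef_pos"];print("norm shift",(s["tcp_rot"].T@dl/.25).round(4))
E
python3 loc.py .423 -.145
```

```text
(array([ 0.42242908, -0.14516623]), 36, np.float64(0.00024608337822984926), 888) [ 0.42441107 -0.14416523  0.15020705] 11.1
norm shift [-0.0059  0.0078  0.5668]
```

Call:
play_rows(motion=[[80,-0.006,0.008,0.15,0],[80,-0.006,0.008,0.3,0],[80,-0.006,0.008,0.44,0],[80,-0.006,0.008,0.54,0],[80,-0.006,0.008,0.566,0],[80,-0.006,0.008,0.566,0],[30,-0.006,0.008,0.566,0],[30,-0.006,0.008,0.566,0],[30,-0.006,0.008,0.566,0],[30,-0.006,0.008,0.566,0],[30,-0.006,0.008,0.566,0],[30,-0.006,0.008,0.566,0]])

```text
time: 12.1
eef_pos: [0.421, -0.1456, 0.0079]
tcp_rot: [[0.864, -0.504, 0.001], [-0.504, -0.864, -0.001], [0.001, -0.0, -1.0]]
force: [-0.9, -0.1, 6.4]
finger_gap: 0.0499
grip_force: 30.0
```

Call:
play_rows(motion=[[30,0,0,-0.1,0],[30,0,0,-0.26,0],[30,0,0,-0.43,0],[30,0,0,-0.6,0],[30,0.05,-0.1,-0.77,-0.01],[30,0.285,-0.749,-0.774,-0.114],[30,0.285,-0.749,-0.774,-0.114],[30,0.285,-0.749,-0.774,-0.114],[30,0.285,-0.749,-0.774,-0.114],[30,0.285,-0.749,-0.774,-0.114],[30,0.285,-0.749,-0.774,-0.114],[30,0.285,-0.749,-0.774,-0.114],[30,0.285,-0.749,-0.774,-0.114]])

```text
time: 13.18
eef_pos: [0.5762, -0.0199, 0.2004]
tcp_rot: [[0.983, 0.185, -0.001], [0.185, -0.983, -0.0], [-0.001, -0.0, -1.0]]
force: [-0.1, 0.3, -0.0]
finger_gap: 0.0502
grip_force: 30.0
```

```bash
cat > chk.py <<'E'
from held import *
im,d,K,T=grab("wrist");s=ctrl.get_state();C=cloud(d,K,T);c=s["eef_pos"][:2];print(s["eef_pos"],s["force"],s["finger_gap"],s["time"])
a=s["tcp_rot"][:2,0];b=-s["tcp_rot"][:2,1];hz=s["eef_pos"][2]+.007
q=C[(abs(C[...,2]-hz)<.0035)&(np.hypot(*(C[...,:2]-c).transpose(2,0,1))<.03)];q2=q[:,:2]
o=q2[((q2-c)@a)>.005];th=np.arctan2((o-c)@b,(o-c)@a);rr=np.hypot(*(o-c).T);k=(th//np.radians(8)).astype(int)
o=np.array([o[k==i][np.argmax(rr[k==i])] for i in set(k)])
r=least_squares(lambda p:np.hypot(*(o-p).T)-.026,c,loss="soft_l1",f_scale=.001).x
print("tin",r,"rel tool x, left",(r-c)@a,(r-c)@b,"rim z",np.percentile(q[:,2],95)); e=np.array([.578,-.019])-r;print("to go norm x,y:",(e@a/.25).round(4),(-e@b/.25).round(4),"yaw",np.arctan2(a[1],a[0]))
E
python3 chk.py
```

```text
[ 0.57609877 -0.02030552  0.20056594] [ 0.67391927 -0.03322756  0.06734536] 0.04987449925482575 13.2333
tin [ 0.57763273 -0.01887525] rel tool x, left 0.0017710849268716237 0.0011233857945826442 rim z 0.2093600628833449
to go norm x,y: 0.0014 0.0008 yaw 0.18517940207579375
```

Call:
play_rows(motion=[[30,0.001,0,0.08,0],[30,0.001,0,0.15,0],[30,0.001,0,0.21,0],[30,0.001,0,0.25,0],[30,0.001,0,0.27,0],[30,0.001,0,0.29,0],[30,0.001,0,0.31,0],[30,0.001,0,0.33,0],[30,0.001,0,0.343,0],[30,0.001,0,0.343,0],[30,0.001,0,0.343,0]])

```text
time: 14.15
eef_pos: [0.5771, -0.0199, 0.1154]
tcp_rot: [[0.983, 0.186, 0.001], [0.186, -0.983, -0.0], [0.001, 0.0, -1.0]]
force: [0.1, -2.7, 3.3]
finger_gap: 0.0501
grip_force: 30.0
```

Call:
play_rows(motion=[[30,0,0,0.006,0],[62,0,0,0.006,0],[62,0,0,0.006,0],[62,0,0,0.006,0],[62,0,0,0.006,0],[62,0,0,0.006,0],[62,0,0,-0.06,0],[62,0,0,-0.2,0],[62,0,0,-0.36,0],[70,-0.2,0,-0.5,0],[70,-0.24,0,-0.6,0],[70,-0.24,0,-0.6,0],[70,-0.24,0,-0.6,0]])

```text
time: 15.23
eef_pos: [0.5181, -0.0311, 0.2677]
tcp_rot: [[0.983, 0.186, 0.005], [0.186, -0.983, -0.001], [0.004, 0.002, -1.0]]
force: [0.2, -0.3, -0.4]
finger_gap: 0.069
grip_force: 0.0
```

```bash
python3 - <<'E'
from h import *
im,d,K,T=grab("wrist"); np.savez("/tmp/w5",im=im,d=d,K=K,T=T);s=ctrl.get_state();print(s["eef_pos"],s["time"],s["finger_gap"])
C=cloud(d,K,T);q=C[(np.hypot(C[...,0]-.578,C[...,1]+.019)<.026)&(C[...,2]>.1)&(C[...,2]<.16)]
print(dict(zip(range(100,160,2),np.histogram(q[:,2],np.arange(.1,.161,.002))[0].tolist())))
R=T[:3,:3];p=R.T@(np.array([.578,-.0197,.135])-T[:3,3]);u=int(K[0,2]+K[0,0]*p[0]/-p[2]);v=int(K[1,2]-K[1,1]*p[1]/-p[2])
u0,v0=max(u-80,0),max(v-60,0);save("w5.png",cv2.resize(im[v0:v0+120,u0:u0+160],None,fx=3,fy=3,interpolation=cv2.INTER_CUBIC))
E
```

```text
[ 0.51799871 -0.03093365  0.26575202] 15.2833 0.06973912627774428
{100: 0, 102: 0, 104: 0, 106: 0, 108: 0, 110: 527, 112: 1235, 114: 51, 116: 45, 118: 225, 120: 353, 122: 285, 124: 299, 126: 357, 128: 131, 130: 80, 132: 77, 134: 87, 136: 55, 138: 8, 140: 0, 142: 0, 144: 0, 146: 0, 148: 0, 150: 0, 152: 0, 154: 0, 156: 0, 158: 0}
```

View pics/w5.png

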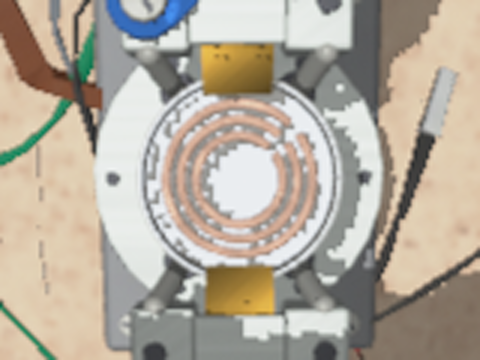

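Second tin caught too. I'll move on to tin C.

Call:
play_rows(motion=[[80,-0.612,0.939,0,-0.053],[80,-0.612,0.939,0,-0.053],[80,-0.612,0.939,0.1,-0.053],[80,-0.612,0.939,0.2,-0.053],[80,-0.612,0.939,0.35,-0.053],[80,-0.612,0.939,0.466,-0.053],[80,-0.612,0.939,0.466,-0.053],[80,-0.612,0.939,0.466,-0.053],[80,-0.612,0.939,0.466,-0.053],[80,-0.612,0.939,0.466,-0.053],[80,-0.612,0.939,0.466,-0.053]])

```text
time: 16.2
eef_pos: [0.4116, -0.2891, 0.1474]
tcp_rot: [[0.867, 0.498, -0.001], [0.498, -0.867, 0.002], [-0.0, -0.002, -1.0]]
force: [0.1, -0.1, -0.2]
finger_gap: 0.0802
grip_force: 0.0
```

```bash
python3 loc.py .411 -.290
```

```text
(array([ 0.41271667, -0.28969858]), 36, np.float64(0.000277584044424029), 900) [ 0.41229763 -0.2888371   0.14827375] 16.25
norm shift [-4.000e-04  4.300e-03  5.591e-01]
```

Call:
play_rows(motion=[[80,0,0.004,0.15,0],[80,0,0.004,0.3,0],[80,0,0.004,0.44,0],[80,0,0.004,0.54,0],[80,0,0.004,0.56,0],[80,0,0.004,0.56,0],[30,0,0.004,0.56,0],[30,0,0.004,0.56,0],[30,0,0.004,0.56,0],[30,0,0.004,0.56,0],[30,0,0.004,0.56,0],[30,0,0.004,0.56,0]])

```text
time: 17.25
eef_pos: [0.4122, -0.2911, 0.0092]
tcp_rot: [[0.868, 0.497, 0.001], [0.497, -0.868, -0.001], [0.0, 0.001, -1.0]]
force: [-0.5, 1.9, 5.0]
finger_gap: 0.0498
grip_force: 30.0
```

Call:
play_rows(motion=[[30,0,0,-0.1,0],[30,0,0,-0.26,0],[30,0,0,-0.43,0],[30,0.05,-0.03,-0.6,0],[30,0.12,-0.07,-0.77,0],[30,1,-0.608,-0.774,0.053],[30,1,-0.608,-0.774,0.053],[30,1,-0.608,-0.774,0.053],[30,1,-0.608,-0.774,0.053],[30,1,-0.608,-0.774,0.053],[30,1,-0.608,-0.774,0.053],[30,1,-0.608,-0.774,0.053],[30,1,-0.608,-0.774,0.053]])

```text
time: 18.33
eef_pos: [0.5549, -0.0274, 0.2023]
tcp_rot: [[0.981, 0.195, 0.001], [0.195, -0.981, 0.003], [0.002, -0.003, -1.0]]
force: [-1.7, 1.3, -0.3]
finger_gap: 0.0494
grip_force: 30.0
```

Call:
play_rows(motion=[[30,0.106,-0.036,0,0],[30,0.106,-0.036,0,0],[30,0.106,-0.036,0,0],[30,0.106,-0.036,0,0]])

```text
time: 18.67
eef_pos: [0.5769, -0.0213, 0.2017]
tcp_rot: [[0.982, 0.186, -0.001], [0.186, -0.982, -0.0], [-0.001, -0.0, -1.0]]
force: [0.6, -0.7, -0.9]
finger_gap: 0.0501
grip_force: 30.0
```

```bash
python3 chk.py
```

```text
[ 0.57683189 -0.02159789  0.2018643 ] [-0.15943437  0.58362502 -0.85808202] 0.049705699754886125 18.7167
tin [ 0.57777756 -0.02035325] rel tool x, left 0.0011605456984305727 0.0010471715604845984 rim z 0.20978486237592578
to go norm x,y: 0.0019 -0.0052 yaw 0.18696272140285297
```

Call:
play_rows(motion=[[30,0.002,-0.005,0.08,0],[30,0.002,-0.005,0.15,0],[30,0.002,-0.005,0.21,0],[30,0.002,-0.005,0.25,0],[30,0.002,-0.005,0.27,0],[30,0.002,-0.005,0.29,0],[30,0.002,-0.005,0.31,0],[30,0.002,-0.005,0.33,0],[30,0.002,-0.005,0.345,0],[30,0.002,-0.005,0.345,0],[30,0.002,-0.005,0.345,0]])

```text
time: 19.63
eef_pos: [0.5779, -0.02, 0.1163]
tcp_rot: [[0.983, 0.186, 0.001], [0.186, -0.983, -0.001], [0.0, 0.001, -1.0]]
force: [-2.5, -1.6, 4.8]
finger_gap: 0.0499
grip_force: 30.0
```

Call:
play_rows(motion=[[30,0,0,0.006,0],[30,0,0,0.006,0],[62,0,0,0.006,0],[62,0,0,0.006,0],[62,0,0,0.006,0],[62,0,0,0.006,0],[62,0,0,0.006,0],[62,0,0,-0.06,0],[62,0,0,-0.2,0],[62,0,0,-0.36,0],[60,-0.2,0,-0.5,0],[50,-0.24,0,-0.6,0],[50,-0.24,0,-0.6,0],[50,-0.24,0,-0.6,0]])

```text
time: 20.8
eef_pos: [0.5191, -0.031, 0.2684]
tcp_rot: [[0.983, 0.186, 0.005], [0.186, -0.983, -0.001], [0.004, 0.002, -1.0]]
force: [0.3, 0.4, -0.2]
finger_gap: 0.0516
grip_force: 0.0
```

```bash
python3 - <<'E'
from h import *
im,d,K,T=grab("wrist");s=ctrl.get_state();print(s["eef_pos"],s["time"],s["finger_gap"])
C=cloud(d,K,T);q=C[(np.hypot(C[...,0]-.578,C[...,1]+.019)<.026)&(C[...,2]>.1)&(C[...,2]<.16)]
print(dict(zip(range(100,160,2),np.histogram(q[:,2],np.arange(.1,.161,.002))[0].tolist())))
kn=(C[...,2]>.168)&(C[...,2]<.176)&(im.max(-1)<80);kn[260:]=0;k=C[kn];print("knob",k.mean(0),kn.sum(),(k.min(0)+k.max(0))/2)
R=T[:3,:3];p=R.T@(np.array([.61,-.0197,.135])-T[:3,3]);u=int(K[0,2]+K[0,0]*p[0]/-p[2]);v=int(K[1,2]-K[1,1]*p[1]/-p[2])
u0,v0=max(u-100,0),max(v-75,0);print(u0,v0);save("w6.png",cv2.resize(im[v0:v0+150,u0:u0+200],None,fx=3,fy=3,interpolation=cv2.INTER_CUBIC))
E
```

```text
[ 0.51891149 -0.03079516  0.2664633 ] 20.85 0.05124189233234445
{100: 0, 102: 0, 104: 0, 106: 0, 108: 0, 110: 490, 112: 1249, 114: 48, 116: 56, 118: 211, 120: 343, 122: 293, 124: 279, 126: 384, 128: 122, 130: 72, 132: 81, 134: 86, 136: 48, 138: 7, 140: 0, 142: 0, 144: 0, 146: 0, 148: 0, 150: 0, 152: 0, 154: 0, 156: 0, 158: 0}
knob [ 0.65125532 -0.01636233  0.1720118 ] 565 [ 0.65129131 -0.01651275  0.17140083]
223 28
```

View pics/w6.png

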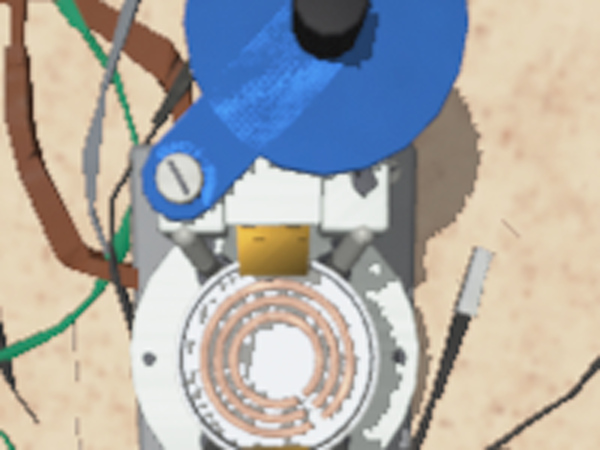

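All three tins are in and caught. Now I'll grip the knob at about (0.651, -0.0165).

Call:
play_rows(motion=[[50,0.53,0.043,0,0],[50,0.53,0.043,0,0],[50,0.53,0.043,0,0],[50,0.53,0.043,0.1,0],[50,0.53,0.043,0.24,0],[50,0.53,0.043,0.37,0],[50,0.53,0.043,0.434,0],[50,0.53,0.043,0.434,0],[10,0.53,0.043,0.434,0],[10,0.53,0.043,0.434,0],[10,0.53,0.043,0.434,0],[10,0.53,0.043,0.434,0],[10,0.53,0.043,0.434,0],[10,0.53,0.043,0.434,0]], squeeze=6)

```text
time: 22.02
eef_pos: [0.6509, -0.0166, 0.1572]
tcp_rot: [[0.982, 0.187, 0.0], [0.187, -0.982, -0.0], [0.0, 0.0, -1.0]]
force: [0.2, -0.4, -0.1]
finger_gap: 0.0178
grip_force: 0.0
```

Call:
play_rows(motion=[[10,-0.026,0.021,0,0],[10,-0.054,0.036,0,0],[10,-0.084,0.047,0,0],[10,-0.116,0.052,0,0],[10,-0.148,0.051,0,0],[10,-0.179,0.045,0,0],[10,-0.209,0.034,0,0],[10,-0.237,0.017,0,0],[10,-0.261,-0.004,0,0],[10,-0.281,-0.029,0,0],[10,-0.292,-0.048,0,0],[10,-0.297,-0.057,0,0],[10,-0.297,-0.057,0,0]])

```text
time: 23.1
eef_pos: [0.572, -0.0212, 0.157]
tcp_rot: [[0.983, 0.183, -0.005], [0.183, -0.983, -0.006], [-0.006, 0.005, -1.0]]
force: [-9.5, -14.5, 5.4]
finger_gap: 0.0281
grip_force: 7.1
```

The opening of 28 mm is odd, so I'll release, rise and look.

Call:
play_rows(motion=[[50,0,0,0,0],[50,0,0,0,0],[50,0,0,0,0],[50,0,0,-0.1,0],[50,0,0,-0.25,0],[50,-0.2,0,-0.44,0],[50,-0.2,0,-0.44,0],[50,-0.2,0,-0.44,0]])

```text
time: 23.77
eef_pos: [0.5254, -0.0256, 0.2722]
tcp_rot: [[0.982, 0.187, 0.006], [0.187, -0.982, -0.002], [0.006, 0.003, -1.0]]
force: [2.2, -0.1, 0.8]
finger_gap: 0.05
grip_force: 0.0
```

```bash
python3 - <<'E'
from h import *
im,d,K,T=grab("wrist");s=ctrl.get_state();print(s["eef_pos"],s["time"],s["finger_gap"],s["force"])
C=cloud(d,K,T)
kn=(C[...,2]>.168)&(C[...,2]<.176)&(im.max(-1)<80);kn[260:]=0;k=C[kn];print("knob",k.mean(0),kn.sum(),(k.min(0)+k.max(0))/2)
R=T[:3,:3];p=R.T@(np.array([.59,-.0197,.135])-T[:3,3]);u=int(K[0,2]+K[0,0]*p[0]/-p[2]);v=int(K[1,2]-K[1,1]*p[1]/-p[2])
u0,v0=max(u-100,0),max(v-75,0);print(u0,v0);save("w7.png",cv2.resize(im[v0:v0+150,u0:u0+200],None,fx=3,fy=3,interpolation=cv2.INTER_CUBIC))
E
```

```text
[ 0.52601586 -0.02564801  0.27003935] 23.8167 0.04955261713002564 [ 0.53134398 -0.77786345 -0.83353495]
knob [ 0.58495207 -0.02602937  0.17221617] 409 [ 0.58473916 -0.02594777  0.17229245]
223 67
```

View pics/w7.png

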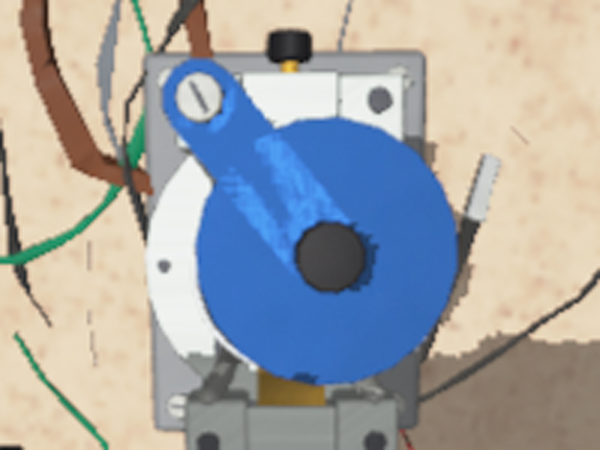

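The knob slipped out of the pads near the end. The cover is about 0.2 rad short, with the knob at (0.585, -0.026). I'll regrip with the closing line along the tangent and finish.

Call:
play_rows(motion=[[50,0.232,0.046,0,-0.105],[50,0.232,0.046,0,-0.105],[50,0.232,0.046,0,-0.105],[50,0.232,0.046,0.1,-0.105],[50,0.232,0.046,0.25,-0.105],[50,0.232,0.046,0.39,-0.105],[50,0.232,0.046,0.452,-0.105],[50,0.232,0.046,0.452,-0.105],[10,0.232,0.046,0.452,-0.105],[10,0.232,0.046,0.452,-0.105],[10,0.232,0.046,0.452,-0.105],[10,0.232,0.046,0.452,-0.105],[10,0.232,0.046,0.452,-0.105],[10,0.232,0.046,0.452,-0.105],[10,0.232,0.046,0.452,-0.105]])

```text
time: 25.07
eef_pos: [0.5853, -0.0262, 0.1542]
tcp_rot: [[0.662, 0.75, 0.0], [0.75, -0.662, 0.0], [0.0, 0.0, -1.0]]
force: [0.7, -1.1, -0.6]
finger_gap: 0.0148
grip_force: 6.0
```

Call:
play_rows(motion=[[10,0,-0.012,0,0],[10,0,-0.024,0,0],[10,0.002,-0.036,0,0],[10,0.003,-0.044,0,0],[10,0.003,-0.05,0,0],[10,0.003,-0.05,0,0]])

```text
time: 25.57
eef_pos: [0.5774, -0.0189, 0.1544]
tcp_rot: [[0.663, 0.749, 0.003], [0.749, -0.663, -0.002], [0.001, 0.003, -1.0]]
force: [6.3, -6.4, -5.1]
finger_gap: 0.0147
grip_force: 6.0
```

Call:
play_rows(motion=[[10,0,0.008,0,0],[50,0,0.008,0,0],[50,0,0.008,0,0],[50,0,0.008,0,0],[50,0,0.008,0,0],[50,0,0.008,-0.1,0],[50,0,0.008,-0.25,0],[50,-0.2,0.008,-0.44,0],[50,-0.2,0.008,-0.44,0],[50,-0.2,0.008,-0.44,0]])

```text
time: 26.4
eef_pos: [0.545, -0.0594, 0.269]
tcp_rot: [[0.665, 0.747, 0.006], [0.747, -0.665, -0.003], [0.002, 0.006, -1.0]]
force: [1.4, -0.3, -0.4]
finger_gap: 0.0495
grip_force: 0.0
```

```bash
python3 - <<'E'
from h import *
im,d,K,T=grab("wrist");s=ctrl.get_state();print(s["eef_pos"],s["time"],s["force"])
C=cloud(d,K,T)
kn=(C[...,2]>.168)&(C[...,2]<.176)&(im.max(-1)<80);kn[280:]=0;k=C[kn];k=k[np.hypot(k[:,0]-.578,k[:,1]+.019)<.03];print("knob",k.mean(0),len(k))
v=k.mean(0)[:2]-[.578,-.019];e=[v@[.9825,.186]-.041,v@[-.186,.9825]-.021];print("cover",np.arctan2(e[1],e[0])%(2*np.pi)-np.arctan2(-21,-41)%(2*np.pi))
E
```

```text
[ 0.54519364 -0.05779402  0.26681965] 26.45 [-0.62491061  0.25418157 -1.41263666]
knob [ 0.57815654 -0.01885911  0.17222462] 426
cover -0.00033202996598147294
```

The cover is shut (about 0 rad) and the arm is clear.

```bash
python3 -c "
from workcell import ctrl
print(ctrl.close_job())"
```

```text
the job is handed in; nothing more can be done
None
```

I handed the job in after about 26 s with all three tins caught under both catches and the dust cover shut (measured at about 0 rad); the hand-in returned no verdict.

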